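Tip the press mould onto its back

TASK

On the low plywood board in this pottery studio a wooden press mould stands on end, a little short of the black outlined place. Without lifting it, push it along upright until the leading edge of its foot has just crossed the outline's near line, then push it over so that it topples onto its back and lands wholly inside the outline with its hollow facing up, ready for clay; it must not be shoved into place after it has fallen. Leave everything else where it is.

Things in the scene. Friction and masses are not known exactly. Their poses are not given: they have to be found in the camera images.
- mould: Loose wooden press mould, a block 50 (x) by 84 (y) by 120 mm (z, foot to head), 0.2 to 0.4 kg. Origin: centre of its foot. The face at x = -25 mm has the hollow (centred, 72 high, 56 wide, 14 mm deep) with flat bands 24 mm high below and above it; x = +25 mm is the plain back. Starts upright, back towards the outline, up to 6 degrees off square and 10 mm off its centre line.
- board: Fixed plywood board 420 (x) by 300 (y) by 18 mm thick on the table, its top at z = 18 mm. Origin: centre of its underside. Its x axis runs from the mould to the outlined place: the way the mould must slide and fall.
- place (a point): Centre of the outlined place, on the board's top, axes as the board's. The outline: flat painted lines 6 mm wide, a rectangle 170 (board x) by 124 mm (board y) between the lines' middles. Its near line is 85 mm before this point; the mould's back foot edge starts 20 to 60 mm short of it, and should be 0 to 50 mm past it when the mould is toppled.
- foot_l (a point): Corner of the mould's back face: foot, +y side (x = 25, y = 42, z = 0 mm in the mould's frame). Pushed on the hollow side within 20 mm of the board, the mould slides upright.
- foot_r (a point): Corner of the mould's back face: foot, -y side (25, -42, 0 mm). Pushed on its top band, the mould tips over this back foot edge, passes balance at about 23 degrees and falls by itself.
- head_l (a point): Corner of the mould's back face: head, +y side (25, 42, 120 mm).
- head_r (a point): Corner of the mould's back face: head, -y side (25, -42, 120 mm).
- stamp: a bystander, to be left alone: small turned wooden stamp standing on the board beside the outline (+y side), 32 mm across, 68 mm tall. Origin: centre of its underside.
- pinch_pot: a bystander, to be left alone: small clay cup on the board beside the outline (-y side), 52 mm across, 38 mm tall. Origin: centre of its underside.
- block: a bystander, to be left alone: small wooden block 70 by 30 by 30 mm on the board beside the outline (+y side). Origin: centre of its underside.
- boat_dish: a bystander, to be left alone: long boat-shaped dish on the table, about 300 by 115 by 50 mm. Origin: centre of its underside.
- glaze_cup: a bystander, to be left alone: white cup on the table, 84 mm across, 85 mm tall. Origin: centre of its underside.
- brown_cup: a bystander, to be left alone: clay cup on the table, 96 mm across, 70 mm tall. Origin: centre of its underside.
- dish: a bystander, to be left alone: dark shallow dish on the table, 110 mm across, 30 mm tall. Origin: centre of its underside.
Not all that is in view belongs to the job. Leave any blue or yellow look-alike of the mould alone.

How it is judged:
On the way, in this order (a step that is already met when the one before it is completed fails the run):
1. the mould stands upright with its back foot edge pushed past the near line of the outline (angle between mould's own z axis and vertical below 0.12 rad and x of each of foot_l, foot_r in the frame of place above -0.088 m), for 0.2 s.
2. the mould lies on its back inside the outline, hollow up (angle between mould's own x axis and vertical above 3.02 rad and height (world z) of mould below 0.05 m and x of foot_l in the frame of place between -0.088 and 0.088 m and y of foot_l in the frame of place between -0.065 and 0.065 m and x of foot_r in the frame of place between -0.088 and 0.088 m and y of foot_r in the frame of place between -0.065 and 0.065 m and x of head_l in the frame of place between -0.088 and 0.088 m and y of head_l in the frame of place between -0.065 and 0.065 m and x of head_r in the frame of place between -0.088 and 0.088 m and y of head_r in the frame of place between -0.065 and 0.065 m), for 0.2 s.
At the end, for the whole second after the job is handed in: The mould lies at rest flat on its back (hollow up, within 7 degrees of level, on the board) with all four corners inside the outline; up to the outer edge of the lines (3 mm beyond their middles) counts as inside (all of step 2 and linear speed of mould below 0.01 m/s and angular speed of mould below 0.1 rad/s); the robot touches nothing.
It fails at once if the mould has fallen over and any of its corners lies outside the outline (past the outer edge of the lines) (angle between mould's own z axis and vertical above 1.45 rad and not (x of foot_l in the frame of place between -0.088 and 0.088 m and y of foot_l in the frame of place between -0.065 and 0.065 m and x of foot_r in the frame of place between -0.088 and 0.088 m and y of foot_r in the frame of place between -0.065 and 0.065 m and x of head_l in the frame of place between -0.088 and 0.088 m and y of head_l in the frame of place between -0.065 and 0.065 m and x of head_r in the frame of place between -0.088 and 0.088 m and y of head_r in the frame of place between -0.065 and 0.065 m)).
It fails at once if the mould is lifted: off the board while upright, or higher than tipping raises it ((height (world z) of mould above 0.03 m and angle between mould's own z axis and vertical below 0.25 rad) or height (world z) of mould above 0.058 m).
It fails at once if another thing is moved more than 15 mm (distance of any of stamp, pinch_pot, block, boat_dish, glaze_cup, brown_cup, dish from where it was at the start of the episode above 0.015 m).
It also fails if it takes over 48 s, if anything falls off the work surface, if the arm or the gripper's body presses on something with over 40 N, if the wrist force passes 120 N, or if a joint passes its speed limit or range.

ROBOT

A 6-joint arm with a two-finger parallel gripper is mounted at the origin on the work surface. World frame = base frame: x ahead of the robot, y to its left, z up, the work surface at z = 0. Lengths are in m, angles in rad, forces in N, time in s.
With the tool pointing down it reaches from about 0.35 to 0.775 m from the base axis. Payload 5.5 kg.
Tool frame: the origin (TCP) lies between the finger pads; the fingertips stand 11 mm ahead of it and the grasp point (between the pads) lies 8 mm behind it (tips_ahead is the distance from the TCP to the fingertips, in m); z points along the fingers, y is the line along which they close (so a half turn about z gives the same grasp; the last joint's range is limited). The gripper opens to 85 mm and grips with 20 to 120 N. Pads are 22 mm wide; open, the fingers measure 114 mm over their backs; the gripper's body (76 mm by 85 mm) begins 54 mm behind the grasp point. The pads swing forward as they close: fully open they stand 13 mm farther back than shut.
Start: joints at [-1.37, 0.313, 0.046, 1.304, 0, 1.431], TCP at [0.192, -0.542, 0.242] pointing down, gripper open.
Joint ranges: [-2.76, 2.76], [-0.86, 1.69], [-1.03, 1.26], [-2.2, 2.34], [-1.47, 1.5], [-3.14, 3.14]. Speed limits (rad/s): [2.57, 2.57, 3.14, 3.14, 3.14, 3.14].

INTERFACE

Orientations are given as a unit quaternion [w, x, y, z].
In Python, from workcell import * gives the robot as it stands. The module is installed in compiled form; this text tells all that it offers.
- The arm moves only by the tool jog_arm, never from a script. Its argument "moves" is a list of rows, each an object with "fingers": the closure, from 0 (fully open) to 1 (shut); "slide": the shift along the tool's x, y, z in mm, a list of three; "angular": the turn, a rotation vector about the tool's x, y, z in degrees, a list of three. A call has 1 to 10 rows; each row is the pose to reach, as a shift and turn from the pose commanded when the call began, along the tool's axes at that moment; what a row does not reach only later rows make up. A row lasts 1/12 s, in which the tool goes at most 41.7 mm and 7.16 degrees, less where a joint would pass 70% of its speed; a pose out of reach is approached as far as the arm can. A call with a gripper value outside its range is refused whole. The fingers move at their own pace and stop on an object; "squeeze" is the grip in N (left out, the last holds). Time passes only in rows, so rows that repeat a pose let the fingers close. It gives the time, the measured TCP pose, the force, the opening and the grip force at its end, in the units of the state.
- get_state(): the state, without advancing time (a new reading comes with each control period).
- read_camera(name): name is "scene" or "top" or "wrist"; returns a dict with "color" (480x640x3 uint8, red, green, blue), "fovy" (degrees; the focal length in pixels is half the picture's height over the tangent of half this angle, whatever the lens; pixels are square), "cx", "cy" (the principal point, pixels), "D" ([k1, k2, p1, p2, k3] as OpenCV has them; the pictures are not rectified), "world_from_camera" (4x4, takes a point from camera to world coordinates); the wrist camera has in their place "tool_from_camera" (4x4, takes a point from camera to tool coordinates, whose origin is the TCP and whose axes are the flange's). Camera axes: x right, y down, z forward; pixel columns grow to the right and rows downward; lengths in m; the calibration is good to about 2 mm. A picture is of the moment at which its call begins: read the wrist's pose just before it. There is no depth.
- hand_in(): hands the job in; it is judged then, once.
Trained networks look in a picture, given as the dict that the camera call returned (one of the last four; its "shot" number tells which), for a name from the list of things; names that differ only in an ending like _2 or _b are one class to them, and where a whole thing is asked for, a point or a joint stands for the part that bears it (a point fixed in the world has none). Each returns a list of dicts, best first, with "p" (0 to 1); they miss things now and then, are a little off and sometimes report something else, mostly with a low value. They report only what shows in the picture. A call takes as long as a camera call. They do not tell look-alikes from the thing itself.
- look_for(target, picture): "point" ([column, row] in pixels, amid what is visible of it).
- tip_of(target, picture): "point" ([column, row] in pixels: a listed point, or the origin of a listed thing).
The state is a dict: "clock": time; "joint_pos": joint angles; "qvel": joint speeds; "tau": joint torques, N m; "tcp_pos": TCP position; "orientation": TCP orientation; "wrist_force": force on the tool from outside, world axes, zero at the start; "ft_torque": the same for the moment, N m; "finger_gap": finger opening in m; "grip_force": force on a finger pad.
Only numpy, scipy, OpenCV 4.12 (cv2) and the standard library are available. Lean on these libraries where they do the work, as an engineer would, in place of code of your own. Each camera call takes 0.05 s, during which the arm holds its last target. There are 200 camera calls.

## Working session

There is one attempt and no reset: what is moved stays moved. The work goes in short steps, Python scripts to look and compute and a tool call to move; the robot and the scene stay as the last step left them, time stands still between calls to the robot, and variables do not carry over. Pictures are saved under pics/ and viewed, at most 10 in all, crops included, and the job is handed in when it is done.

Besides the shell and the picture viewer there is one more tool, called after ">>>" in YAML: its name, and indented under it one key for each argument. jog_arm: Moves the arm, as the interface text tells. Its arguments: {"type":"object","properties":{"moves":{"type":"array","items":{"type":"object","properties":{"fingers":{"type":"number"},"slide":{"type":"array","items":{"type":"number"}},"angular":{"type":"array","items":{"type":"number"}}}}},"squeeze":{"type":"number"}},"required":["moves"]}

```bash
mkdir -p pics; cat > h.py <<'E'
from workcell import *
import numpy as np, cv2
from scipy.spatial.transform import Rotation as R
def K(p):
    f=240/np.tan(np.radians(p["fovy"])/2); return np.array([[f,0,p["cx"]],[0,f,p["cy"]],[0,0,1.]])
def to_plane(p,uv,z,T=None):
    T=np.array(p["world_from_camera"]) if T is None else T
    n=cv2.undistortPoints(np.array([[uv]],float),K(p),np.array(p["D"],float))[0,0]
    d=T[:3,:3]@np.array([n[0],n[1],1]); o=T[:3,3]
    return o+d*(z-o[2])/d[2]
def save(p,n): cv2.imwrite(f"pics/{n}.png",p["color"][:,:,::-1])
E
python3 - <<'E'
from h import *
s=get_state(); print(s["clock"],s["tcp_pos"],s["orientation"],R.from_quat(np.roll(s["orientation"],-1)).as_matrix().round(3))
Z=dict(mould=.018,place=.018,foot_l=.018,foot_r=.018,head_l=.138,head_r=.138,board=0,stamp=.018,pinch_pot=.018,block=.018)
for c in ("scene","top"):
    p=read_camera(c); save(p,c+"0")
    for t,z in Z.items():
        for r in tip_of(t,p)[:3]: print(c,t,round(r["p"],2),np.round(r["point"]),to_plane(p,r["point"],z).round(4))
E
```

```text
0.0 [ 0.19207321 -0.54145621  0.24140405] [-9.03380172e-04  9.85519572e-01  1.69559297e-01 -3.13631723e-05] [[ 0.942  0.334 -0.   ]
 [ 0.334 -0.942  0.002]
 [ 0.    -0.002 -1.   ]]
scene mould 0.94 [256. 197.] [ 0.4397 -0.2416  0.018 ]
scene mould 0.88 [309. 240.] [ 0.4971 -0.0246  0.018 ]
scene mould 0.59 [216. 271.] [ 0.7149 -0.1689  0.018 ]
scene place 0.97 [340. 277.] [0.5632 0.1097 0.018 ]
scene foot_l 0.88 [298. 251.] [ 0.5451 -0.0278  0.018 ]
scene foot_l 0.83 [327. 239.] [0.4705 0.016  0.018 ]
scene foot_l 0.81 [213. 282.] [ 0.7481 -0.1514  0.018 ]
scene foot_r 0.88 [298. 251.] [ 0.5451 -0.0278  0.018 ]
scene foot_r 0.83 [327. 239.] [0.4705 0.016  0.018 ]
scene foot_r 0.81 [213. 282.] [ 0.7481 -0.1514  0.018 ]
scene head_l 0.89 [268. 169.] [ 0.4317 -0.199   0.138 ]
scene head_l 0.87 [245. 154.] [ 0.4153 -0.2873  0.138 ]
scene head_l 0.81 [328. 206.] [0.4654 0.0123 0.138 ]
scene head_r 0.89 [268. 169.] [ 0.4317 -0.199   0.138 ]
scene head_r 0.87 [245. 154.] [ 0.4153 -0.2873  0.138 ]
scene head_r 0.81 [328. 206.] [0.4654 0.0123 0.138 ]
scene board 0.74 [322. 263.] [0.5341 0.038
[... 729 characters left out ...]
6681 -0.1324  0.018 ]
top foot_r 0.9 [411. 276.] [ 0.413 -0.293  0.018]
top head_l 0.9 [418. 276.] [ 0.4037 -0.2869  0.138 ]
top head_l 0.87 [374. 167.] [ 0.7366 -0.1734  0.138 ]
top head_l 0.82 [325. 234.] [ 0.5315 -0.0182  0.138 ]
top head_r 0.9 [418. 276.] [ 0.4037 -0.2869  0.138 ]
top head_r 0.87 [374. 167.] [ 0.7366 -0.1734  0.138 ]
top head_r 0.82 [325. 234.] [ 0.5315 -0.0182  0.138 ]
top board 0.75 [309. 241.] [0.5327 0.0285 0.    ]
top stamp 0.43 [282. 267.] [0.4499 0.115  0.018 ]
top stamp 0.29 [328. 231.] [ 0.5612 -0.0337  0.018 ]
top pinch_pot 0.47 [311. 204.] [0.6519 0.0203 0.018 ]
top block 0.63 [248. 250.] [0.5042 0.2227 0.018 ]
top block 0.23 [284. 230.] [0.5696 0.1077 0.018 ]
```

View pics/scene0.png

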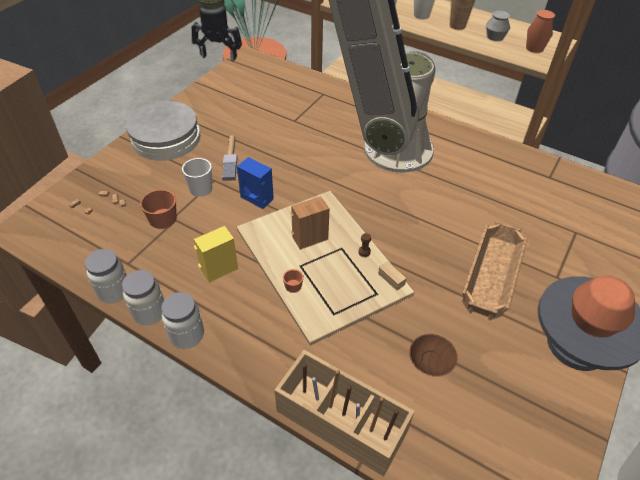

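View pics/top0.png

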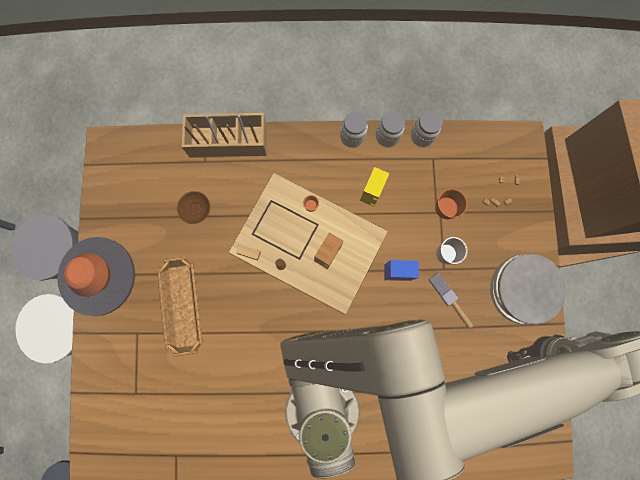

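The mould is the brown block (scene ≈(310,222), top ≈(329,248)). The outline is centred at scene ≈(340,280), top ≈(285,229). The blue and yellow blocks are decoys. Next I'll fit the outline precisely.

```bash
cat > m.py <<'E'
from h import *
def outline(p,c0):
    g=cv2.cvtColor(p["color"],cv2.COLOR_RGB2GRAY)
    m=(g<75).astype(np.uint8); n,l,st,ce=cv2.connectedComponentsWithStats(m,connectivity=8)
    best=None
    for i in range(1,n):
        x,y,w,h,a=st[i]
        if x<c0[0]<x+w and y<c0[1]<y+h and w<150 and h<150: best=i if best is None or a>st[best][4] else best
    v,u=np.nonzero(l==best)
    P=np.array([to_plane(p,(a,b),.018)[:2] for a,b in zip(u,v)])
    # fit rectangle 170x124 to pixels (distance to the lines' middles)
    from scipy.optimize import least_squares
    def res(q):
        c,s=np.cos(q[2]),np.sin(q[2]); d=(P-q[:2])@np.array([[c,-s],[s,c]])
        ex=np.abs(d[:,0])-.085; ey=np.abs(d[:,1])-.062
        out=np.hypot(np.maximum(ex,0),np.maximum(ey,0))
        return np.where((ex>0)|(ey>0),out,np.minimum(-ex,-ey))
    q0=[.568,.11,np.radians(60)]
    r=least_squares(res,q0,loss="soft_l1",f_scale=.003)
    return r.x,len(P),np.sqrt(np.mean(res(r.x)**2))
if __name__=="__main__":
    for c,c0 in (("scene",(338,280)),("top",(285,229))):
        p=read_camera(c); q,n,e=outline(p,c0); print(c,q[:2].round(4),np.degrees(q[2]).round(2),n,e.round(4))
        u,v=(310,222) if c=="scene" else (329,248)
        crop=cv2.resize(p["color"][v-60:v+60,u-70:u+70],None,fx=5,fy=5,interpolation=cv2.INTER_CUBIC)[:,:,::-1]
        cv2.imwrite(f"pics/crop_{c}.png",crop)
    p=read_camera("wrist"); print(np.array(p["tool_from_camera"]).round(3),p["fovy"])
E
python3 m.py
```

```text
scene [0.5717 0.1086] 61.2 234 0.0009
top [0.5714 0.1056] 61.06 204 0.0011
[[ 0.001 -0.948 -0.318  0.082]
 [ 1.     0.     0.001  0.001]
 [-0.001 -0.318  0.948 -0.132]
 [ 0.     0.     0.     1.   ]] 69.62506471188236
```

View pics/crop_top.png

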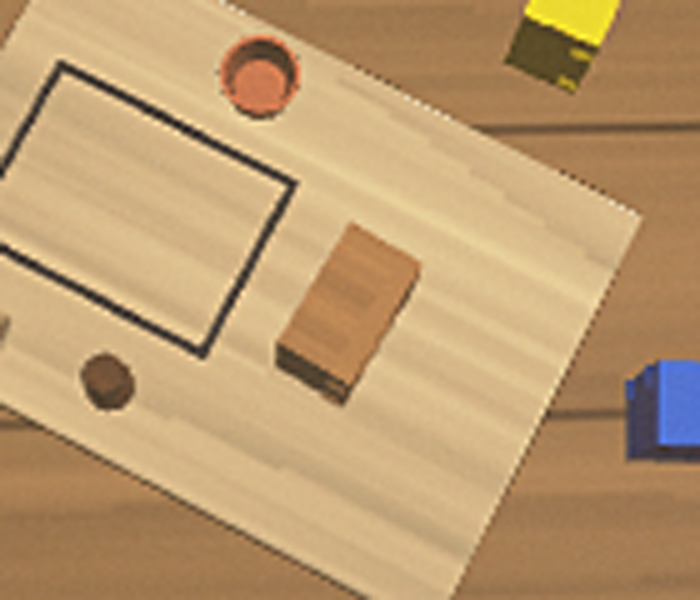

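View pics/crop_scene.png

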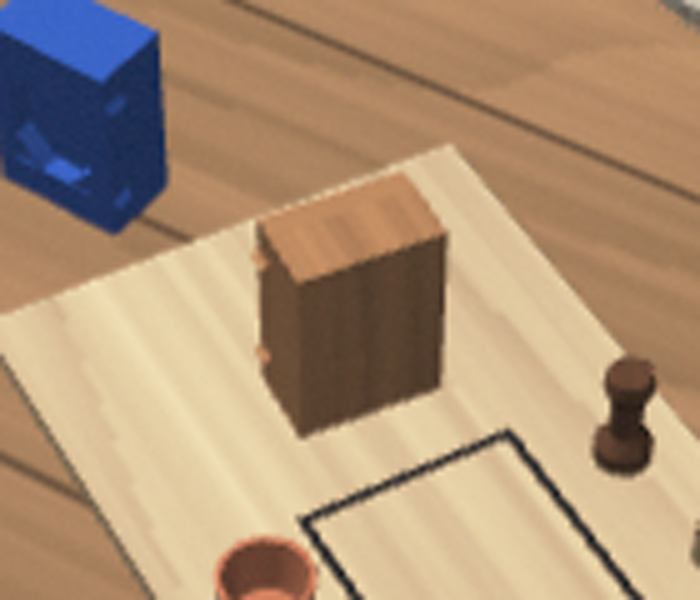

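The crops are clear. The scene view shows the back face with head corners at crop (302,284) and (446,235), and foot corners at (302,437) and (438,386). The top view shows the back head edge from (352,224) to (277,348).

```bash
cat > f.py <<'E'
from h import *
C=np.array([.5716,.107]);A=np.radians(61.1);RB=np.array([[np.cos(A),np.sin(A)],[-np.sin(A),np.cos(A)]])
def inb(P): return RB@(np.array(P)[:2]-C)
def inw(b): return C+RB.T@np.array(b)
E
python3 - <<'E'
from f import *
p=read_camera("top")
for u,v in ((352,224),(277,348),(420,265)): w=to_plane(p,(259+u/5,188+v/5),.138); print("top head",w.round(4),(inb(w)*1000).round(1))
p=read_camera("scene")
for u,v,z in ((302,284,.138),(446,235,.138),(302,437,.018),(438,386,.018)): w=to_plane(p,(240+u/5,162+v/5),z); print("scene",z,w.round(4),(inb(w)*1000).round(1))
for t in ("block","stamp","pinch_pot"): pass
print("target TCP board(-210,0)->",inw((-.21,0)))
E
```

```text
top head [ 0.5351 -0.0321  0.138 ] [-139.4  -35.3]
top head [0.4625 0.0134 0.138 ] [-134.7   50.3]
top head [ 0.51   -0.0715  0.138 ] [-186.   -32.3]
scene 0.138 [ 0.5395 -0.0231  0.138 ] [-129.4  -34.7]
scene 0.138 [0.4716 0.0199 0.138 ] [-124.6   45.4]
scene 0.018 [ 0.5385 -0.0251  0.018 ] [-131.7  -34.8]
scene 0.018 [0.4689 0.0172 0.018 ] [-128.3   46.5]
target TCP board(-210,0)-> [ 0.4701107  -0.07684755]
```

>>> jog_arm:
  moves:
    - {"slide": [30,-25,0],"angular": [0,0,-5],"fingers": 0.5}
    - {"slide": [60,-51,0],"angular": [0,0,-10],"fingers": 0.5}
    - {"slide": [90,-76,0],"angular": [0,0,-15],"fingers": 0.5}
    - {"slide": [120,-102,0],"angular": [0,0,-20],"fingers": 0.5}
    - {"slide": [150,-127,0],"angular": [0,0,-25],"fingers": 0.5}
    - {"slide": [180,-153,0],"angular": [0,0,-30],"fingers": 0.5}
    - {"slide": [210,-178,0],"angular": [0,0,-35],"fingers": 0.5}
    - {"slide": [240,-204,0],"angular": [0,0,-40],"fingers": 0.5}
    - {"slide": [270,-229,0],"angular": [0,0,-41.6],"fingers": 0.5}
    - {"slide": [300,-255,0],"angular": [0,0,-41.6],"fingers": 0.5}

```text
clock: 2.18
tcp_pos: [0.3903, -0.1997, 0.2426]
orientation: [0.001, 0.861, 0.509, 0.0]
wrist_force: [1.7, -1.1, 0.1]
finger_gap: 0.0431
grip_force: 0.0
```

>>> jog_arm:
  moves:
    - {"slide": [25,0,0],"angular": [0,6,0],"fingers": 0.5}
    - {"slide": [50,0,0],"angular": [0,12,0],"fingers": 0.5}
    - {"slide": [75,0,0],"angular": [0,18,0],"fingers": 0.5}
    - {"slide": [95,0,0],"angular": [0,24,0],"fingers": 0.5}
    - {"slide": [110,0,0],"angular": [0,30,0],"fingers": 0.5}
    - {"slide": [115,0,0],"angular": [0,36,0],"fingers": 0.5}
    - {"slide": [115,0,0],"angular": [0,40,0],"fingers": 0.5}
    - {"slide": [115,0,0],"angular": [0,40,0],"fingers": 0.5}

```text
clock: 2.85
tcp_pos: [0.4444, -0.1013, 0.2406]
orientation: [-0.176, 0.81, 0.476, 0.295]
wrist_force: [-0.1, -0.3, -0.6]
finger_gap: 0.0427
grip_force: 0.0
```

```bash
cat > w.py <<'E'
import sys
from f import *
s=get_state(); M=R.from_quat(np.roll(s["orientation"],-1)).as_matrix()
t=np.array(s["tcp_pos"]); tip=t+.011*M[:,2]
print("clock",s["clock"],"tcp",t.round(4),"board",(inb(t)*1000).round(1),"tip board",(inb(tip)*1000).round(1),"z",tip[2].round(4))
h=lambda v: np.degrees(np.arctan2(v[1],v[0])).round(2)
print("heading y",h(-M[:,1])-90-0 ,"tilt",np.degrees(np.arccos(-M[2,2])).round(2),"x",M[:,0].round(3),"z",M[:,2].round(3),"q",np.round(s["joint_pos"],2),"F",np.round(s["wrist_force"],1))
if len(sys.argv)>1:
    p=read_camera("wrist"); save(p,sys.argv[1])
    T=np.eye(4);T[:3,:3]=M;T[:3,3]=t;T=T@np.array(p["tool_from_camera"])
    for n,z in (("head_l",.138),("head_r",.138),("foot_l",.018),("foot_r",.018)):
        for r in tip_of(n,p)[:3]: w=to_plane(p,r["point"],z,T); print(n,round(r["p"],2),np.round(r["point"]),(inb(w)*1000).round(1))
E
python3 w.py wr1
```

```text
clock 2.85 tcp [ 0.4444 -0.1013  0.2406] board [-243.9   10.7] tip board [-236.8   10.7] z 0.2322
heading y 60.99000000000001 tilt 40.14 x [0.373 0.667 0.645] z [ 0.31   0.565 -0.764] q [-0.82  0.17 -0.33  1.33  0.66  1.17] F [-0.1 -0.3 -0.6]
head_l 0.89 [567. 248.] [-173.5 -190. ]
head_l 0.67 [272. 198.] [-128.1   48.9]
head_l 0.64 [374. 205.] [-134.8  -35.9]
head_r 0.89 [567. 248.] [-173.5 -190. ]
head_r 0.67 [272. 198.] [-128.1   48.9]
head_r 0.64 [374. 205.] [-134.8  -35.9]
foot_l 0.59 [500. 284.] [-173.1 -193.5]
foot_l 0.49 [322. 274.] [-160.     7.3]
foot_r 0.59 [500. 284.] [-173.1 -193.5]
foot_r 0.49 [322. 274.] [-160.     7.3]
```

View pics/wr1.png

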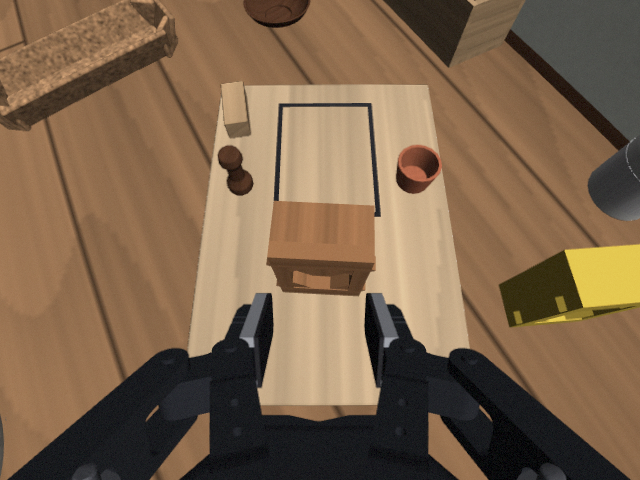

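The wrist view agrees with the earlier measurement: the mould's top is at (322,235), the fingers sit just behind it, and its centre y is about 6 mm. I'll descend behind its foot.

>>> jog_arm:
  moves:
    - {"slide": [-18,1,29],"fingers": 0.5}
    - {"slide": [-37,2,57],"fingers": 0.5}
    - {"slide": [-56,2,86],"fingers": 0.5}
    - {"slide": [-75,2,114],"fingers": 0.5}
    - {"slide": [-93,2,142],"fingers": 0.5}
    - {"slide": [-103,2,158],"fingers": 0.5}
    - {"slide": [-112,2,171],"fingers": 0.5}
    - {"slide": [-112,2,171],"fingers": 0.5}

```text
schema error: expected keys fingers, slide, angular
```

```bash
python3 w.py wr2
```

```text
clock 3.1 tcp [ 0.4455 -0.1006  0.2429] board [-242.7   10. ] tip board [-235.6   10. ] z 0.2345
heading y 61.16999999999999 tilt 39.9 x [0.369 0.673 0.641] z [ 0.31   0.561 -0.767] q [-0.82  0.16 -0.33  1.33  0.66  1.17] F [ 0.9 -0.  -0.6]
head_l 0.72 [373. 205.] [-133.4  -36.1]
head_l 0.63 [269. 205.] [-133.5   51.1]
head_l 0.57 [558. 252.] [-174.6 -185. ]
head_r 0.72 [373. 205.] [-133.4  -36.1]
head_r 0.63 [269. 205.] [-133.5   51.1]
head_r 0.57 [558. 252.] [-174.6 -185. ]
foot_l 0.97 [496. 284.] [-170.5 -193.2]
foot_r 0.97 [496. 284.] [-170.5 -193.2]
```

View pics/wr2.png

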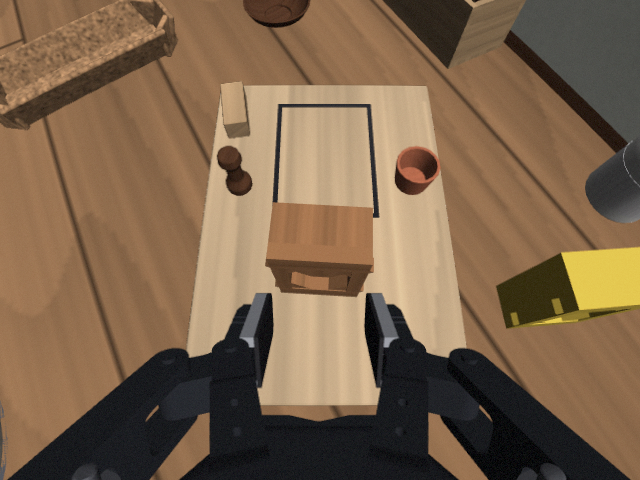

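That call was refused because the rows lacked "angular". The view is unchanged: mould top at (320,235), fingers clear behind it.

>>> jog_arm:
  moves:
    - {"slide": [-18,1,29],"angular": [0,0,0],"fingers": 0.5}
    - {"slide": [-37,2,57],"angular": [0,0,0],"fingers": 0.5}
    - {"slide": [-56,2,86],"angular": [0,0,0],"fingers": 0.5}
    - {"slide": [-75,2,114],"angular": [0,0,0],"fingers": 0.5}
    - {"slide": [-93,2,142],"angular": [0,0,0],"fingers": 0.5}
    - {"slide": [-103,2,158],"angular": [0,0,0],"fingers": 0.5}
    - {"slide": [-112,2,171],"angular": [0,0,0],"fingers": 0.5}
    - {"slide": [-112,2,171],"angular": [0,0,0],"fingers": 0.5}
    - {"slide": [-112,2,171],"angular": [0,0,0],"fingers": 0.5}

```text
clock: 4.1
tcp_pos: [0.4583, -0.0799, 0.0392]
orientation: [-0.175, 0.809, 0.478, 0.294]
wrist_force: [1.0, -1.0, 0.2]
finger_gap: 0.0431
grip_force: 0.0
```

```bash
python3 w.py wr3
```

```text
clock 4.1 tcp [ 0.4583 -0.0799  0.0392] board [-218.4    8.8] tip board [-211.3    8.9] z 0.0307
heading y 61.150000000000006 tilt 40.03 x [0.37  0.67  0.643] z [ 0.309  0.564 -0.766] q [-0.76  0.39 -0.61  0.78  0.67  1.24] F [ 1.  -1.   0.2]
foot_l 0.34 [322. 218.] [-159.4    6.3]
foot_r 0.34 [322. 218.] [-159.4    6.3]
```

View pics/wr3.png

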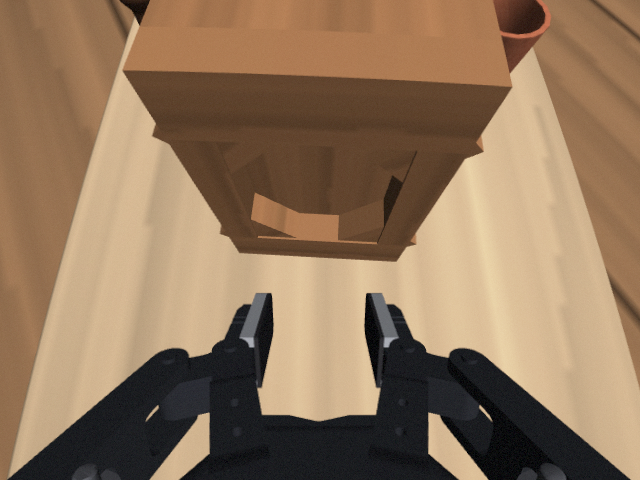

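The fingertips are about 20 mm behind the mould's foot edge (row ≈255), centred and clear of its head. Pushing slowly now, with the tips 3 mm lower.

>>> jog_arm:
  moves:
    - {"slide": [2,0,6],"angular": [0,0,0],"fingers": 0.5}
    - {"slide": [6,0,9],"angular": [0,0,0],"fingers": 0.5}
    - {"slide": [10,0,12],"angular": [0,0,0],"fingers": 0.5}
    - {"slide": [13,0,15],"angular": [0,0,0],"fingers": 0.5}
    - {"slide": [16,0,17],"angular": [0,0,0],"fingers": 0.5}
    - {"slide": [19,0,20],"angular": [0,0,0],"fingers": 0.5}
    - {"slide": [22,0,22],"angular": [0,0,0],"fingers": 0.5}
    - {"slide": [25,0,25],"angular": [0,0,0],"fingers": 0.5}
    - {"slide": [28,0,27],"angular": [0,0,0],"fingers": 0.5}
    - {"slide": [31,0,30],"angular": [0,0,0],"fingers": 0.5}

```text
clock: 5.18
tcp_pos: [0.4795, -0.0426, 0.0362]
orientation: [-0.174, 0.809, 0.478, 0.294]
wrist_force: [-2.6, -3.6, 2.8]
finger_gap: 0.0426
grip_force: 1.9
```

```bash
python3 w.py wr4
```

```text
clock 5.1833 tcp [ 0.4795 -0.0426  0.0362] board [-175.5    8.3] tip board [-168.4    8.3] z 0.0278
heading y 61.120000000000005 tilt 39.98 x [0.37  0.671 0.643] z [ 0.31   0.563 -0.766] q [-0.67  0.37 -0.64  0.69  0.69  1.36] F [-2.6 -3.6  2.8]
```

View pics/wr4.png

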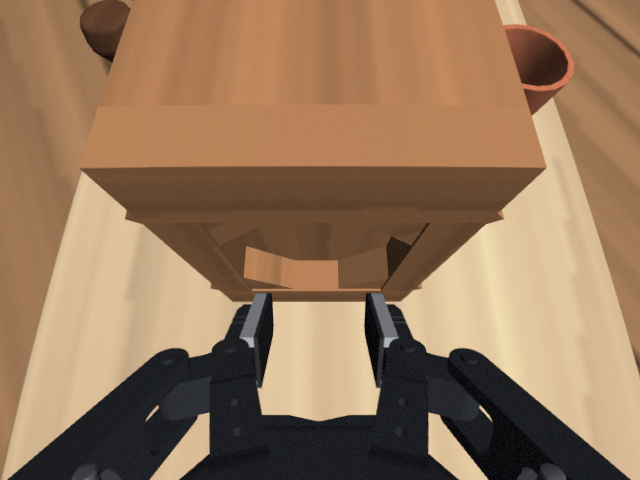

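The mould is upright, square and sliding (about 4 N). I'll push 40 mm more, then measure.

>>> jog_arm:
  moves:
    - {"slide": [4,0,3.3],"angular": [0,0,0],"fingers": 0.5}
    - {"slide": [8,0,6.6],"angular": [0,0,0],"fingers": 0.5}
    - {"slide": [12,0,10],"angular": [0,0,0],"fingers": 0.5}
    - {"slide": [16,0,13.3],"angular": [0,0,0],"fingers": 0.5}
    - {"slide": [20,0,16.6],"angular": [0,0,0],"fingers": 0.5}
    - {"slide": [23,0,19.2],"angular": [0,0,0],"fingers": 0.5}
    - {"slide": [26,0,21.8],"angular": [0,0,0],"fingers": 0.5}
    - {"slide": [29,0,24.2],"angular": [0,0,0],"fingers": 0.5}
    - {"slide": [31,0,26],"angular": [0,0,0],"fingers": 0.5}
    - {"slide": [31,0,26],"angular": [0,0,0],"fingers": 0.5}

```text
clock: 6.27
tcp_pos: [0.4991, -0.0068, 0.0364]
orientation: [-0.174, 0.809, 0.478, 0.295]
wrist_force: [0.0, 0.3, 0.8]
finger_gap: 0.043
grip_force: 0.0
```

```bash
python3 w.py wr5; cat > c.py <<'E'
from f import *
for c in ("scene","top"):
    p=read_camera(c); save(p,c+"_l")
    for n,z in (("head_l",.138),("foot_l",.018)):
        for r in tip_of(n,p)[:4]:
            b=inb(to_plane(p,r["point"],z))*1000
            if abs(b[1])<70: print(c,n,round(r["p"],2),np.round(r["point"]),b.round(1))
    u,v=(320,235)if c=="scene" else (315,245)
    cv2.imwrite(f"pics/{c}_c.png",cv2.resize(p["color"][v-60:v+60,u-40:u+40],None,fx=5,fy=5,interpolation=cv2.INTER_CUBIC)[:,:,::-1])
a,b=[cv2.imread(f"pics/{c}_c.png") for c in("scene","top")]
cv2.imwrite("pics/both.png",np.hstack([a,b]))
E
python3 c.py
```

```text
clock 6.2667 tcp [ 0.4991 -0.0068  0.0364] board [-134.6    8.5] tip board [-127.6    8.5] z 0.0279
heading y 61.16999999999999 tilt 40.03 x [0.369 0.671 0.643] z [ 0.31   0.563 -0.766] q [-0.57  0.36 -0.66  0.61  0.7   1.48] F [0.  0.3 0.8]
scene head_l 0.78 [311. 236.] [-67.5 -39. ]
scene head_l 0.77 [265. 168.] [-344.2  -29.4]
scene head_l 0.74 [245. 156.] [-414.3  -55.4]
scene foot_l 0.89 [312. 265.] [-69.6 -32.5]
scene foot_l 0.71 [274. 199.] [-333.9  -11.9]
scene foot_l 0.69 [342. 254.] [-66.2  53.9]
top head_l 0.73 [310. 223.] [-75.3 -34.3]
top head_l 0.62 [296. 250.] [-78.5  56.1]
top foot_l 0.76 [296. 253.] [-71.7  51. ]
top foot_l 0.63 [310. 234.] [-81.4 -24.6]
```

View pics/both.png

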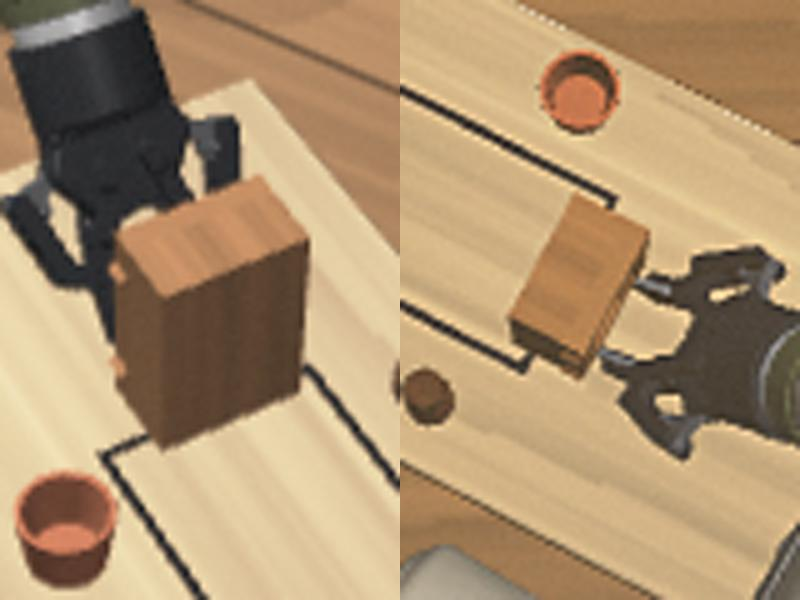

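The mould is upright with its back foot edge at about -69 mm and its y centre at about +8 mm. In the scene view the foot corners sit just past the near line at (163,449) and (301,391), and in the top view the fingers are behind it. I'll nudge 6 mm more, back off and rise to the top band.

>>> jog_arm:
  moves:
    - {"slide": [3,0,2.5],"angular": [0,0,0],"fingers": 0.5}
    - {"slide": [5.4,0,4.5],"angular": [0,0,0],"fingers": 0.5}
    - {"slide": [5.4,0,4.5],"angular": [0,0,0],"fingers": 0.5}
    - {"slide": [-8,0,-7],"angular": [0,0,0],"fingers": 0.5}
    - {"slide": [-25,0,-21],"angular": [0,0,0],"fingers": 0.5}
    - {"slide": [-25,0,-21],"angular": [0,0,0],"fingers": 0.5}
    - {"slide": [-4,0,-46],"angular": [0,0,0],"fingers": 0.5}
    - {"slide": [17,0,-71],"angular": [0,0,0],"fingers": 0.5}
    - {"slide": [37,0,-95],"angular": [0,0,0],"fingers": 0.5}
    - {"slide": [37,0,-95],"angular": [0,0,0],"fingers": 0.5}

```text
clock: 7.65
tcp_pos: [0.4859, -0.0371, 0.138]
orientation: [-0.171, 0.808, 0.479, 0.297]
wrist_force: [2.2, 0.1, 0.1]
finger_gap: 0.0423
grip_force: 0.0
```

```bash
python3 w.py wr6; python3 c.py
```

```text
clock 7.65 tcp [ 0.4859 -0.0371  0.138 ] board [-167.5    5.4] tip board [-160.5    5.3] z 0.1295
heading y 61.129999999999995 tilt 40.05 x [0.365 0.673 0.643] z [ 0.316  0.56  -0.766] q [-0.65  0.22 -0.53  0.93  0.69  1.38] F [2.2 0.1 0.1]
head_l 0.77 [232. 132.] [-66.6  52.3]
head_l 0.71 [387. 132.] [-66.  -32.7]
head_r 0.77 [232. 132.] [-66.6  52.3]
head_r 0.71 [387. 132.] [-66.  -32.7]
foot_l 0.77 [564. 342.] [-168.8 -189.4]
foot_r 0.77 [564. 342.] [-168.8 -189.4]
scene head_l 0.86 [314. 240.] [-50.6 -39.8]
scene head_l 0.74 [246. 156.] [-414.4  -52.9]
scene head_l 0.68 [341. 222.] [-72.9  49.6]
scene foot_l 0.9 [250. 184.] [-426.5  -45.9]
scene foot_l 0.86 [272. 200.] [-335.9  -16.4]
scene foot_l 0.75 [341. 253.] [-70.6  52.9]
top head_l 0.96 [294. 250.] [-70.3  57.4]
top head_l 0.68 [307. 224.] [-67.7 -27.9]
top foot_l 0.98 [305. 230.] [-60.1 -28.4]
top foot_l 0.84 [294. 256.] [-69.4  62.1]
```

Upright, with the back edge at about -64 mm. Closing in on the top band now.

>>> jog_arm:
  moves:
    - {"slide": [8,0,6],"angular": [0,0,0],"fingers": 0.5}
    - {"slide": [18,0,15],"angular": [0,0,0],"fingers": 0.5}
    - {"slide": [22,0,18],"angular": [0,0,0],"fingers": 0.5}
    - {"slide": [22,0,18],"angular": [0,0,0],"fingers": 0.5}
    - {"slide": [22,0,18],"angular": [0,0,0],"fingers": 0.5}

```text
clock: 8.62
tcp_pos: [0.4966, -0.011, 0.133]
orientation: [-0.174, 0.809, 0.478, 0.294]
wrist_force: [0.6, 0.5, -0.6]
finger_gap: 0.0429
grip_force: 0.0
```

```bash
python3 w.py wr7
```

```text
clock 8.6167 tcp [ 0.4966 -0.011   0.133 ] board [-139.5    8.6] tip board [-132.4    8.6] z 0.1246
heading y 61.18000000000001 tilt 39.98 x [0.369 0.671 0.643] z [ 0.31   0.563 -0.766] q [-0.59  0.22 -0.55  0.87  0.69  1.46] F [ 0.6  0.5 -0.6]
head_l 0.8 [400. 170.] [-66.1 -32.9]
head_l 0.63 [231. 171.] [-66.6  52. ]
head_r 0.8 [400. 170.] [-66.1 -32.9]
head_r 0.63 [231. 171.] [-66.6  52. ]
foot_l 0.58 [325. 178.] [2.7 2.7]
foot_l 0.28 [454. 220.] [ -39.  -108.8]
foot_r 0.58 [325. 178.] [2.7 2.7]
foot_r 0.28 [454. 220.] [ -39.  -108.8]
```

View pics/wr7.png

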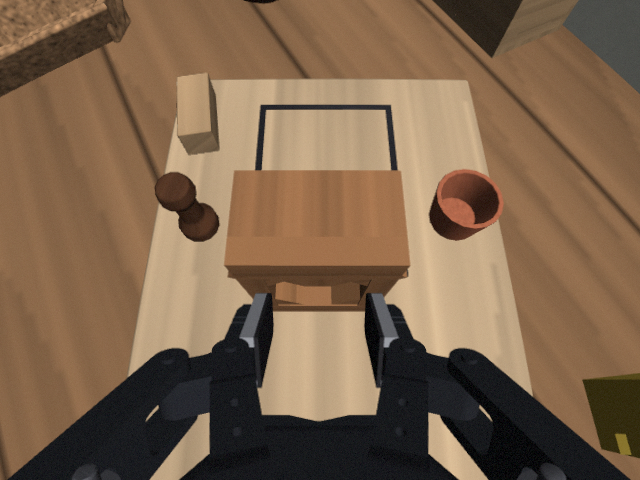

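The gap to the top band is about 9 mm, with the mould upright and centred at (318,250). Tipping it over.

>>> jog_arm:
  moves:
    - {"slide": [6,0,5],"angular": [0,0,0],"fingers": 0.5}
    - {"slide": [12,0,9],"angular": [0,0,0],"fingers": 0.5}
    - {"slide": [18,0,12.5],"angular": [0,0,0],"fingers": 0.5}
    - {"slide": [25,0,15.5],"angular": [0,0,0],"fingers": 0.5}
    - {"slide": [31,0,18.5],"angular": [0,0,0],"fingers": 0.5}
    - {"slide": [38,0,21.5],"angular": [0,0,0],"fingers": 0.5}
    - {"slide": [44,0,25],"angular": [0,0,0],"fingers": 0.5}
    - {"slide": [50,0,29],"angular": [0,0,0],"fingers": 0.5}
    - {"slide": [55.5,0,33.5],"angular": [0,0,0],"fingers": 0.5}
    - {"slide": [58.5,0,36],"angular": [0,0,0],"fingers": 0.5}

```text
clock: 9.7
tcp_pos: [0.5301, 0.0493, 0.1433]
orientation: [-0.174, 0.809, 0.478, 0.295]
wrist_force: [0.6, -1.5, -0.4]
finger_gap: 0.0424
grip_force: 0.0
```

```bash
python3 w.py wr8|head -2; cat > d.py <<'E'
from f import *
for c in ("scene","top"):
    p=read_camera(c); save(p,c+"_d")
    for n,z in (("head_l",.018),("foot_l",.018),("head_l",.068),("mould",.043)):
        for r in tip_of(n,p)[:5]:
            b=inb(to_plane(p,r["point"],z))*1000
            if abs(b[1])<80 and b[0]>-150: print(c,n,z,round(r["p"],2),np.round(r["point"]),b.round(1))
E
python3 d.py
```

```text
clock 9.7 tcp [0.5301 0.0493 0.1433] board [-70.6   8.5] tip board [-63.5   8.5] z 0.1349
heading y 61.16999999999999 tilt 40.01 x [0.369 0.671 0.643] z [ 0.31   0.563 -0.766] q [-0.43  0.19 -0.55  0.76  0.7   1.67] F [ 0.6 -1.5 -0.4]
scene head_l 0.018 0.9 [336. 302.] [ 59.3 -38. ]
scene foot_l 0.018 0.89 [312. 269.] [-58.4 -39.4]
scene head_l 0.068 0.9 [336. 302.] [ 88.5 -57.5]
scene mould 0.043 0.55 [328. 257.] [-55.5   4.9]
top head_l 0.018 0.86 [260. 234.] [61.6 52.6]
top head_l 0.018 0.7 [194. 209.] [291.4  78.7]
top foot_l 0.018 0.79 [304. 230.] [-56.1 -27. ]
top foot_l 0.018 0.62 [293. 251.] [-58.5  51.2]
top head_l 0.068 0.86 [260. 234.] [52.5 57.8]
top mould 0.043 0.85 [302. 238.] [-66.9   1.1]
```

The mould has toppled: head at about +60 mm, foot at about -58 mm. I'll retreat up and back, then verify.

>>> jog_arm:
  moves:
    - {"slide": [5,0,-22],"angular": [0,0,0],"fingers": 0.5}
    - {"slide": [10,0,-45],"angular": [0,0,0],"fingers": 0.5}
    - {"slide": [15,0,-67],"angular": [0,0,0],"fingers": 0.5}
    - {"slide": [10,0,-95],"angular": [0,0,0],"fingers": 0.5}
    - {"slide": [0,0,-120],"angular": [0,0,0],"fingers": 0.5}
    - {"slide": [0,0,-120],"angular": [0,0,0],"fingers": 0.5}
    - {"slide": [0,0,-120],"angular": [0,0,0],"fingers": 0.5}
    - {"slide": [0,0,-120],"angular": [0,0,0],"fingers": 0.5}

```text
clock: 11.12
tcp_pos: [0.4924, -0.0191, 0.2347]
orientation: [-0.174, 0.809, 0.478, 0.295]
wrist_force: [-0.1, -0.8, 0.2]
finger_gap: 0.0427
grip_force: 0.0
```

```bash
python3 w.py wr9; python3 d.py; python3 - <<'E'
from h import *
for c in ("scene","top"):
    p=read_camera(c)
    for t in ("stamp","pinch_pot","block"):
        print(c,t,[(round(r["p"],2),to_plane(p,r["point"],.018).round(3)) for r in tip_of(t,p)[:1]])
E
```

```text
clock 11.1167 tcp [ 0.4924 -0.0191  0.2347] board [-148.7    8.3] tip board [-141.6    8.3] z 0.2263
heading y 61.09 tilt 40.0 x [0.37  0.67  0.643] z [ 0.311  0.563 -0.766] q [-0.61  0.12 -0.39  1.15  0.69  1.44] F [-0.1 -0.8  0.2]
head_l 0.73 [595. 365.] [-168.  -187.4]
head_r 0.73 [595. 365.] [-168.  -187.4]
foot_l 0.9 [354. 272.] [-64.5 -32.2]
foot_l 0.7 [586. 363.] [-163.8 -271.1]
foot_l 0.62 [280. 271.] [-63.3  50.5]
foot_r 0.9 [354. 272.] [-64.5 -32.2]
foot_r 0.7 [586. 363.] [-163.8 -271.1]
foot_r 0.62 [280. 271.] [-63.3  50.5]
scene head_l 0.018 0.88 [364. 286.] [49.5 48.1]
scene foot_l 0.018 0.88 [314. 265.] [-67.3 -28.2]
scene head_l 0.068 0.88 [364. 286.] [79.2 24.9]
scene mould 0.043 0.81 [326. 256.] [-62.8   3.2]
top head_l 0.018 0.69 [262. 235.] [52.4 51.4]
top foot_l 0.018 0.94 [307. 231.] [-68.  -29.3]
top foot_l 0.018 0.72 [296. 255.] [-73.7  54.7]
top foot_l 0.018 0.6 [308. 240.] [-83.2  -5.3]
top head_l 0.068 0.69 [262. 235.] [43.6 56.6]
top mould 0.043 0.48 [310. 240.] [-91.3  -1.7]
scene stamp [(0.72, array([0.46 , 0.111, 0.018]))]
scene pinch_pot [(0.59, array([0.653, 0.017, 0.018]))]
scene block [(0.82, array([0.495, 0.214, 0.018]))]
top stamp [(0.65, array([0.458, 0.109, 0.018]))]
top pinch_pot [(0.59, array([0.65 , 0.017, 0.018]))]
top block [(0.69, array([0.496, 0.218, 0.018]))]
```

The mould lies at about x -65 to +53 mm and y -31 to +51 mm, inside the outline. The stamp, pinch pot and block haven't moved, and the robot is clear.

```bash
python3 -c "
from workcell import *
print(hand_in())"
```

```text
the job is handed in; nothing more can be done
None
```

The mould was pushed upright past the near line and toppled onto its back inside the outline (about x -65 to +53 mm, y -31 to +51 mm), the stamp, pinch pot and block by the outline measured unmoved, and the job is handed in at about 11 s with no verdict shown.

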